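# Open the humid box and hold the plate washer's sprung cover

## Task

A colleague is about to carry the plate from the humid box to the plate washer with both hands, so open the way: tip the box's loose lid up by its tab to about 20 degrees with the opposite edge still resting on the rim, so that the drips run back in, then lift it off and lay it flat and right way up on the bench, clear of the box, without dropping it. Then raise the washer's sprung smoked cover a little (some five degrees) past its balance point, so that you feel the spring take over, ease it back and finish while still holding it with the gripper just below that point, by five or six degrees. Never let the cover fall or fly open towards the buffer bottle behind it, and leave everything else standing where it is.

Things in the scene. Friction and masses are not known exactly. Their poses are not given: they have to be found in the camera images.
- cover (a joint): Opening angle of the washer's smoked clear cover (0.7 kg): 0 shut, grows as the front edge rises and swings back, stop at 1.9. A hinge spring takes most of the weight; balance point at 0.85 rad (49 deg): below it the cover falls shut, above it the spring swings it fully open against the bottle. Force at the bar: 0.9 N lift when shut, 0 at balance, reversed beyond. No detent, hardly any friction.
- cover_bar (a point): Middle of the cover's blue grip bar: round, 12 mm thick, along y, 98 mm free between its two black end arms, 34 mm free between bar and cover front; 144 mm above the bench when shut. The frame turns with the cover: x from bar to hinge side, z normal to the cover's top (shut: x to the washer's back, z up). In it the hinge axis lies 232 mm towards +x, 22 mm towards -z.
- cover_hinge (a point): Middle of the hinge axis, fixed on the washer, 122 mm above the bench; x to the machine's back, y along the axis, z up. The washer is a white machine with a blue foot band, fixed; in this frame it spans x -220 to 90, y -205 to 125 mm, the cover x -190 to 0, y -118 to 118 mm. Rear housing 126 mm high, console on its right 91 mm high.
- tub: Humid box: open white plastic tub, 150 x 110 mm (its x, y), 60 mm high, walls 4 mm, about 0.5 kg, loose on the bench. Origin at the centre of its underside, z up. It holds the plate.
- lid_centre (a point): Centre of the humid box's loose blue lid, half-way through its top sheet: 158 x 118 mm (x, y), 4 mm thick; a ridge below it, 136 x 96 mm, 5 mm deep, drops inside the rim with 3 mm play. Seated, this point is 62 mm above the bench; lying flat right way up on the bench, 7 mm. About 90 g. z up when seated, x towards the tab.
- lid_tab (a point): Middle of the lid's white upright tab, where the lid is pinched: 8 mm thick (lid's x), 45 mm long (lid's y), standing 26 mm above the sheet; this point is 13 mm above the sheet's upper face, 70 mm from the lid's centre towards +x, 9 mm inside the lid's edge.
- lid_heel (a point): Middle of the lid's edge opposite the tab, on the underside of the sheet, 79 mm from the lid's centre towards -x. Seated, it is 60 mm above the bench, 4 mm outside the tub's wall; the lid tips about this edge.
- plate: Strip plate in the tub, 127 x 85 x 16 mm, loose; to be left there. Origin at the centre of its underside, 4 mm above the bench.
- buffer_bottle: Pale buffer bottle with a wide white cap, 68 mm across, 152 mm high, standing on the washer's rear housing behind the cover. Origin at the centre of its underside.
- tube_rack: Orange rack of capped tubes, 70 x 200 mm (its x, y), 95 mm high, on the bench behind the tub. Origin at the centre of its underside.
- tip_box: Teal box of yellow pipette tips, 70 x 120 mm (its x, y), 60 mm high, on the bench near the robot. Origin at the centre of its underside.
Things that resemble listed ones, but are neither listed nor needed, are in the scene too. There is more than one size of the part that bears lid_centre; the job needs the largest.

How it is judged:
On the way, in this order (a step that is already met when the one before it is completed fails the run):
1. lid tipped up by at least 12 degrees with its heel still on the tub's rim (angle between lid_centre's own z axis and vertical above 0.21 rad and height (world z) of lid_heel between 0.05 and 0.068 m and x of lid_heel in the frame of tub below -0.06 m and z of lid_centre in the frame of tub above 0.07 m), for 0.1 s.
2. lid lying flat on the bench, right way up, clear of the tub, and let go (height (world z) of lid_centre below 0.012 m and angle between lid_centre's own z axis and vertical below 0.08 rad and horizontal distance between lid_centre and tub above 0.11 m and contact force between the fingers and lid below 0.05 N), for 0.2 s.
3. cover raised past its balance point (over 0.90 rad) in the gripper (value of joint cover above 0.9 rad and contact force between the fingers and cover above 0.05 N), for 0.1 s.
At the end, for the whole second after the job is handed in: The fingers alone hold the cover still, 0.03 to 0.19 rad below its balance point (joint 0.66 to 0.82); the lid lies flat (within 0.08 rad) and right way up on the bench, its centre 110 mm or more from the tub's; the tub is upright with the plate in it (value of joint cover between 0.66 and 0.82 rad and contact force between the fingers and cover above 0.05 N and velocity of joint cover between -0.05 and 0.05 rad/s and height (world z) of lid_centre below 0.012 m and angle between lid_centre's own z axis and vertical below 0.08 rad and horizontal distance between lid_centre and tub above 0.11 m and contact force between cover and buffer_bottle below 0.05 N and angle between tub's own z axis and vertical below 0.05 rad and z of plate in the frame of tub below 0.012 m); the arm keeps its last pose, push and grip.
It fails at once if the cover is thrown open towards the buffer bottle (past 1.35 rad), or swings faster than 2.5 rad/s (value of joint cover above 1.35 rad or velocity of joint cover above 2.5 rad/s or velocity of joint cover below -2.5 rad/s).
It fails at once if the lid is dropped (falls freely from more than about 15 mm) (linear speed of lid above 0.6 m/s and contact force between the fingers and lid below 0.05 N).
It fails at once if the tub is shoved more than 40 mm or tipped (distance of tub from where it was at the start of the episode above 0.04 m or angle between tub's own z axis and vertical above 0.3 rad).
It fails at once if the plate is moved more than 40 mm (distance of plate from where it was at the start of the episode above 0.04 m).
It fails at once if the buffer bottle, tube rack or tip box is moved more than 25 mm or knocked over (distance of any of buffer_bottle, tube_rack, tip_box from where it was at the start of the episode above 0.025 m or angle between any of buffer_bottle, tube_rack, tip_box's own z axis and vertical above 0.3 rad).
It also fails if it takes over 61 s, if anything falls off the work surface, if the arm or the gripper's body presses on something with over 40 N, if the wrist force passes 120 N, or if a joint passes its speed limit or range.

## Robot

A 7-joint arm with a two-finger parallel gripper is mounted at the origin on the work surface. World frame = base frame: x ahead of the robot, y to its left, z up, the work surface at z = 0. Lengths are in m, angles in rad, forces in N, time in s.
With the tool pointing down it reaches from about 0.35 to 0.9 m from the base axis. Payload 7.2 kg.
Tool frame: the origin (TCP) lies on the centre line of the jaws, within the pads' length; the fingertips stand 11 mm ahead of it and the grasp point (between the pads) lies 8 mm behind it; z points along the fingers, y is the direction in which the jaws open and shut (so a half turn about z gives the same grasp; the last joint's range is limited). The gripper opens to 85 mm and grips with 20 to 120 N. Pads are 22 mm wide; open, the fingers measure 114 mm over their backs; the gripper's body (76 mm by 85 mm) begins 54 mm behind the grasp point. The pads swing forward as they close: fully open they stand 13 mm farther back than shut.
Start: joints at [1.102, 0.411, -0.013, 1.596, 0.006, 1.134, -0.082], TCP at [0.244, -0.575, 0.242] pointing down, gripper open.
Joint ranges: [-2.95, 2.95], [-0.29, 1.99], [-1.47, 1.44], [0.14, 2.54], [-1.03, 4.17], [0.13, 1.85], [-2.86, 2.86]. Speed limits (rad/s): [2.39, 2.39, 3.01, 3.01, 3.14, 3.14, 3.14].

## Interface

Orientations are given as a unit quaternion [x, y, z, w].
In Python, from workcell import bot gives the robot as it stands.
- The arm moves only by the tool move_arm, never from a script. Its argument "increments" is a list of rows, each an object with "slide": the shift along the tool's x, y, z in units of 30 mm (1.0 is 30 mm), a list of three; "rotation": the turn, a rotation vector about the tool's x, y, z in units of 6 degrees (1.0 is 6 degrees), a list of three. A call has 1 to 5 rows; each row is the pose to reach, as a shift and turn from the pose measured when the call began, along the tool's axes at that moment; what a row does not reach only later rows make up. A row lasts 1/10 s, in which the tool goes at most 50 mm and 8.59 degrees, less where a joint would pass 70% of its speed; a pose out of reach is approached as far as the arm can. A call with a gripper value outside its range is refused whole. "claw" is the finger opening in mm, from 0 to 85.4, set as the call begins (left out, the last holds). The fingers move at their own pace and stop on an object; "squeeze" is the grip in N (left out, the last holds). Time passes only in rows, so rows that repeat a pose let the fingers close. It gives the time, the measured TCP pose, the force and the opening at its end, in the units of the state.
- bot.state(): the state, without advancing time (a new reading comes with each control period).
- bot.read_camera(name): name is "scene" or "top"; returns a dict with "frame" (384x512x3 uint8, red, green, blue), "z_map" (384x512 float32, m along the optical axis (not along the pixel's ray), 0 where there is no reading), "fx", "fy", "cx", "cy" (pixels), "R" (3x3) and "t" (3): a world point X has camera coordinates R X + t. Camera axes: x right, y down, z forward; pixel columns grow to the right and rows downward; lengths in m; the calibration is good to about 2 mm. A picture is of the moment at which its call begins.
- bot.hand_in(): hands the job in, once; it reports no verdict.
The state is a dict: "time": time; "joint_pos": joint angles; "qvel": joint speeds; "joint_torque": joint torques, N m; "ee_pos": TCP position; "orientation": TCP orientation; "force": force on the tool from outside, world axes, zero at the start; "torque": the same for the moment, N m; "gripper_width": finger opening in m.
Only numpy, scipy, OpenCV 4.12 (cv2) and the standard library are available. Lean on these libraries where they do the work, as an engineer would, in place of code of your own. Each camera call takes 0.05 s, during which the arm holds its last target.

## Working session

There is one attempt and no reset: what is moved stays moved. The work goes in short steps, Python scripts to look and compute and a tool call to move; the robot and the scene stay as the last step left them, time stands still between calls to the robot, and variables do not carry over. Pictures are saved under pics/ and viewed, and the job is handed in when it is done.

Besides the shell and the picture viewer there is one more tool, called after "Request:" as name(argument=value, ...), one argument or row to a line, values as JSON. move_arm: Moves the arm, as the interface text tells. Its arguments: {"type":"object","properties":{"increments":{"type":"array","items":{"type":"object","properties":{"slide":{"type":"array","items":{"type":"number"}},"rotation":{"type":"array","items":{"type":"number"}}}}},"claw":{"type":"number"},"squeeze":{"type":"number"}},"required":["increments"]}

```bash
ls; mkdir -p pics; python3 - <<'E'
from workcell import bot
import cv2,numpy as np
print(bot.state())
for n in ("scene","top"):
    c=bot.read_camera(n)
    cv2.imwrite(f"pics/{n}0.png",c["frame"][:,:,::-1]); np.savez(f"{n}0.npz",**c)
    print(n,c["fx"],c["fy"],c["cx"],c["cy"],c["R"],c["t"])
E
```

```text
pics
{'time': 0.0, 'joint_pos': array([ 1.10181012,  0.41191282, -0.01270456,  1.59707656,  0.00560533,
        1.1342937 , -0.08220143]), 'qvel': array([ 4.91144715e-04,  1.54487235e-03,  7.66164059e-04, -7.94389085e-04,
        6.19378292e-05,  5.17656837e-04, -9.85246080e-04]), 'joint_torque': array([ 8.63547757e-04, -6.00627708e+01,  6.82366658e-01, -2.99409217e+01,
        1.38962158e-02,  1.07993602e-02, -2.01928287e-05]), 'ee_pos': array([ 0.24360253, -0.57503569,  0.24143174]), 'orientation': array([ 9.79986199e-01,  1.99063723e-01, -2.25678423e-04, -7.96019230e-04]), 'force': array([ 0.10800449, -0.49348352, -0.04084644]), 'torque': array([-0.02430263,  0.00033607, -0.04337145]), 'gripper_width': 0.08514846461461685}
scene 472.96399767233305 472.96399767233305 253.4981640927793 195.8737585480765 [[-0.55811795  0.82962726  0.01493204]
 [ 0.68713366  0.47219576 -0.55215804]
 [-0.4651362  -0.297909   -0.83360574]] [ 0.40883594 -0.24840482  1.73524416]
top 378.1919216922588 378.1919216922588 252.2675755289532 191.02993544806304 [[ 0.01716337 -0.99984759 -0.00319599]
 [-0.99749965 -0.01690373 -0.06862002]
 [ 0.06855554  0.00436575 -0.99763775]] [-0.1410912   0.55568471  1.15419085]
```

View pics/scene0.png

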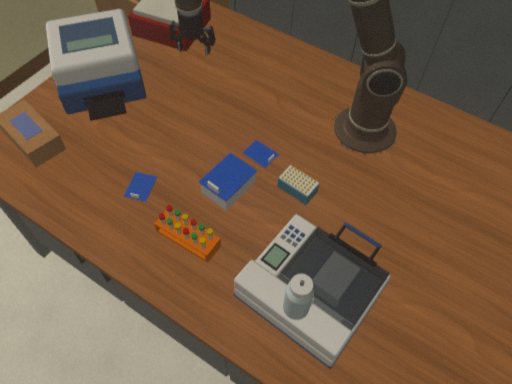

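View pics/top0.png

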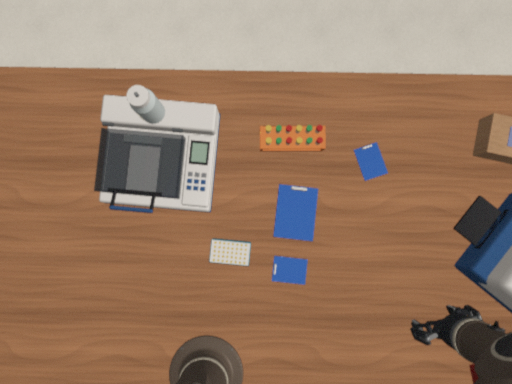

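Candidates for the lid in the top view: the big blue sheet on the tub (295,212), a small blue sheet (290,270) and another small blue sheet (370,161). The big one, with its white tab at (299,188), sits on the tub. For the cover, I see one smoked cover with its bar at about (132,208). I'll measure these and check with crops.

```bash
cat > h.py <<'E'
import numpy as np,cv2
from scipy.spatial.transform import Rotation as Ro
def cloud(c):
    z=c["z_map"].astype(float);v,u=np.indices(z.shape)
    P=np.stack([(u-c["cx"])/c["fx"]*z,(v-c["cy"])/c["fy"]*z,z],-1)
    W=(P-c["t"])@c["R"]; W[z==0]=np.nan
    return W
E
python3 - <<'E'
from h import *
out=[]
for n in ("scene","top"):
    c=dict(np.load(n+"0.npz"));W=cloud(c);f=c["frame"].astype(int)
    hsv=cv2.cvtColor(c["frame"],cv2.COLOR_RGB2HSV)
    blue=(abs(hsv[...,0].astype(int)-113)<12)&(hsv[...,1]>150)&(W[...,2]>-.02)
    nl,lab,st,ce=cv2.connectedComponentsWithStats(blue.astype(np.uint8))
    for i in range(1,nl):
        if st[i,4]<40: continue
        p=W[lab==i];p=p[~np.isnan(p[:,0])]
        print(n,ce[i].round(),st[i,4],np.median(p,0).round(3),p.min(0).round(3),p.max(0).round(3))
        q=p[abs(p[:,2]-np.median(p[:,2]))<.006]
        if len(q)>20:
            r=cv2.minAreaRect(q[:,:2].astype(np.float32)); print("   rect",np.round(r[0],3),np.round(r[1],3),r[2])
    if n=="top":
        for (a,b,d,e,nm) in [(255,170,340,255,"lid"),(85,75,235,225,"wash")]:
            cv2.imwrite(f"pics/crop_{nm}.png",cv2.resize(c["frame"][b:e,a:d,::-1],None,fx=5,fy=5,interpolation=cv2.INTER_NEAREST)[:600,:800])
        for uv in [(299,188),(299,187),(293,188),(305,189),(132,208),(115,206),(148,210),(120,207),(156,195),(111,197),(295,212),(145,103),(137,95),(160,115),(290,135),(230,252),(140,165),(110,165),(175,165)]:
            print(uv,W[uv[1],uv[0]].round(3),f[uv[1],uv[0]])
E
```

```text
scene [259. 153.] 402 [ 0.321 -0.253  0.005] [ 0.277 -0.299 -0.004] [ 0.362 -0.198  0.013]
   rect [ 0.32  -0.249] [0.098 0.076] 84.1413345336914
scene [229. 175.] 1205 [ 0.493 -0.255  0.064] [ 0.416 -0.322  0.055] [ 0.577 -0.198  0.073]
   rect [ 0.497 -0.259] [0.116 0.154] 85.29767608642578
scene [141. 185.] 452 [ 0.658 -0.502  0.006] [ 0.607 -0.547 -0.003] [ 0.718 -0.452  0.016]
   rect [ 0.662 -0.5  ] [0.1   0.074] 18.705854415893555
top [370. 162.] 656 [ 0.657 -0.502  0.005] [ 0.606 -0.549 -0.003] [ 0.714 -0.453  0.012]
   rect [ 0.66  -0.502] [0.097 0.074] 19.32163429260254
top [295. 213.] 1839 [ 0.491 -0.26   0.063] [ 0.415 -0.322  0.055] [ 0.575 -0.198  0.07 ]
   rect [ 0.494 -0.261] [0.112 0.151] 84.25452423095703
top [507. 204.] 58 [ 0.528 -0.906  0.032] [ 0.512 -0.924  0.016] [ 0.553 -0.893  0.069]
top [501. 227.] 157 [ 0.464 -0.858  0.088] [ 0.418 -0.885  0.049] [ 0.505 -0.821  0.102]
   rect [ 0.462 -0.854] [0.007 0.1  ] 52.35520553588867
top [475. 260.] 352 [ 0.367 -0.784  0.078] [ 0.291 -0.826  0.011] [ 0.425 -0.757  0.102]
   rect [ 0.367 -0.786] [0.043 0.118] 76.7280
[... 321 characters left out ...]
.286  0.086] [199 196 190]
(132, 208) [0.497 0.199 0.147] [ 59  83 118]
(115, 206) [0.502 0.247 0.143] [ 75  86 113]
(148, 210) [0.492 0.154 0.148] [ 51  81 119]
(120, 207) [0.499 0.231 0.149] [ 59  84 119]
(156, 195) [0.535 0.137 0.132] [49 44 48]
(111, 197) [0.53  0.286 0.071] [174 167 163]
(295, 212) [ 0.495 -0.26   0.062] [ 60 100 170]
(145, 103) [0.753 0.135 0.276] [172 167 161]
(137, 95) [0.768 0.151 0.291] [104 103 103]
(160, 115) [0.754 0.126 0.165] [160 165 159]
(290, 135) [ 0.729 -0.244  0.049] [205 127  73]
(230, 252) [ 0.373 -0.069  0.058] [207 201 189]
(140, 165) [0.619 0.188 0.125] [110 111 109]
(110, 165) [0.618 0.272 0.126] [73 76 79]
(175, 165) [0.621 0.088 0.125] [75 76 78]
```

```bash
python3 - <<'E'
from h import *
c=dict(np.load("scene0.npz"))
a=c["frame"][200:360,220:400,::-1]
cv2.imwrite("pics/crop_s.png",cv2.resize(a,None,fx=3.5,fy=3.5,interpolation=cv2.INTER_CUBIC))
E
```

```text
(no output)
```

View pics/crop_lid.png

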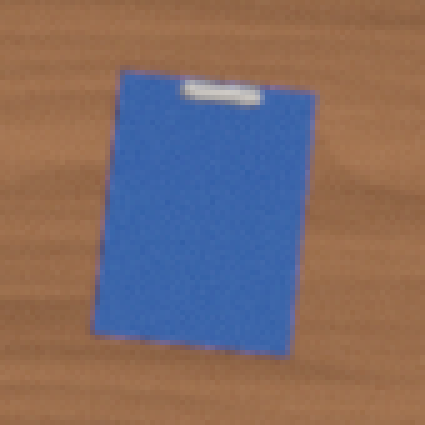

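View pics/crop_wash.png

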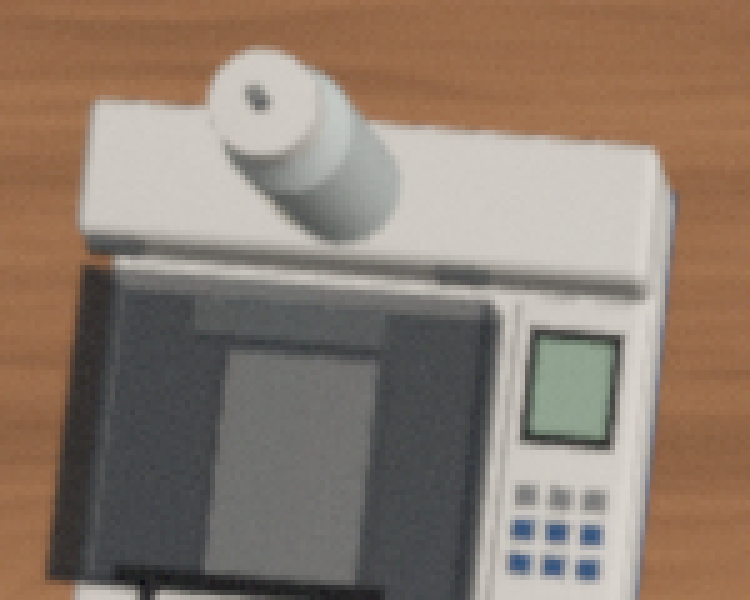

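View pics/crop_s.png

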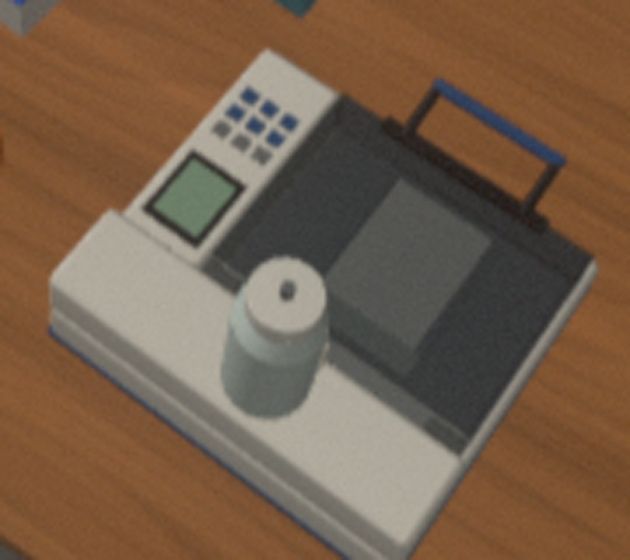

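The crops confirm the choice: the big lid, with its white tab at about (299,188), has its centre near (0.495,-0.260), z 0.063 and yaw -5.8°. The bar middle is near (0.497,0.199) at z 0.144. Both agree with the heights and sizes given.

```bash
cat >> h.py <<'E'
def tool(psi,tilt=0):
    "tool y at yaw psi, tool down; tilt (deg) turns fingers toward +y_tool (about -tool x)"
    p=np.radians(psi);c,s=np.cos(p),np.sin(p)
    R=np.array([[-s,c,0],[c,s,0],[0,0,-1]]).T
    return Ro.from_matrix(R)*Ro.from_rotvec([-np.radians(tilt),0,0])
def inc(st,pos,R):
    q=Ro.from_quat(st["orientation"]); d=q.inv().apply(np.array(pos)-st["ee_pos"])/.03
    r=(q.inv()*R).as_rotvec()/np.radians(6)
    return d.round(3),r.round(3)
E
python3 - <<'E'
from h import *
from workcell import bot
s=bot.state()
print(inc(s,[.565,-.267,.16],tool(-5.8)))
E
```

```text
(array([13.869, -5.272,  2.724]), array([-1.3000e-02, -6.0000e-03, -1.0206e+01]))
```

Request:
move_arm(
  increments=[
    {"slide": [1.2, -0.45, 0], "rotation": [0, 0, -0.9]},
    {"slide": [2.6, -1.0, 0], "rotation": [0, 0, -1.9]},
    {"slide": [4.0, -1.5, 0], "rotation": [0, 0, -2.9]},
    {"slide": [5.4, -2.0, 0.2], "rotation": [0, 0, -3.9]},
    {"slide": [6.8, -2.6, 0.4], "rotation": [0, 0, -4.9]},
  ],
  claw=40,
  squeeze=50,
)

```text
time: 0.6
ee_pos: [0.402, -0.4225, 0.2294]
orientation: [0.897, 0.443, -0.0, -0.001]
force: [0.3, 0.3, -0.1]
gripper_width: 0.04
```

```bash
cat > g.py <<'E'
import sys
from h import *
from workcell import bot
s=bot.state()
a=[float(x) for x in sys.argv[1:]]
print(s["time"],s["ee_pos"].round(4),s["force"].round(2),s["gripper_width"].round(4))
if a: print(*inc(s,a[:3],tool(*a[3:])))
E
python3 g.py .565 -.267 .13 -5.8
```

```text
Traceback (most recent call last):
  File "g.py", line 6, in <module>
    print(s["time"],s["ee_pos"].round(4),s["force"].round(2),s["gripper_width"].round(4))
                                                             ^^^^^^^^^^^^^^^^^^^^^^^^
AttributeError: 'float' object has no attribute 'round'
```

```bash
sed -i 's/s\["gripper_width"\].round(4)/round(s["gripper_width"],4)/' g.py; python3 g.py .565 -.267 .13 -5.8
```

```text
0.6 [ 0.402  -0.4225  0.2294] [ 0.3   0.29 -0.09] 0.04
[7.414 1.17  3.315] [-0.009 -0.008 -5.268]
```

Request:
move_arm(
  increments=[
    {"slide": [1.4, 0.22, 0.3], "rotation": [0, 0, -1.1]},
    {"slide": [2.9, 0.45, 0.8], "rotation": [0, 0, -2.2]},
    {"slide": [4.4, 0.7, 1.5], "rotation": [0, 0, -3.2]},
    {"slide": [5.9, 0.9, 2.3], "rotation": [0, 0, -4.3]},
    {"slide": [7.4, 1.17, 3.3], "rotation": [0, 0, -5.27]},
  ],
)

```text
time: 1.1
ee_pos: [0.5623, -0.2693, 0.1334]
orientation: [0.74, 0.672, 0.0, -0.0]
force: [0.6, -1.2, -0.8]
gripper_width: 0.0397
```

```bash
python3 g.py .565 -.267 .079 -5.8; python3 - <<'E'
from h import *
from workcell import bot
for n in("scene","top"):
    c=bot.read_camera(n);u=(300,185) if n=="top" else (225,165)
    a=c["frame"][u[1]-70:u[1]+60,u[0]-70:u[0]+70,::-1]
    cv2.imwrite(f"pics/{n}1.png",cv2.resize(a,None,fx=4,fy=4,interpolation=cv2.INTER_CUBIC))
E
```

```text
1.1 [ 0.5623 -0.2693  0.1334] [ 0.63 -1.16 -0.83] 0.0397
[0.083 0.082 1.814] [ 0.003 -0.01   0.048]
```

View pics/scene1.png

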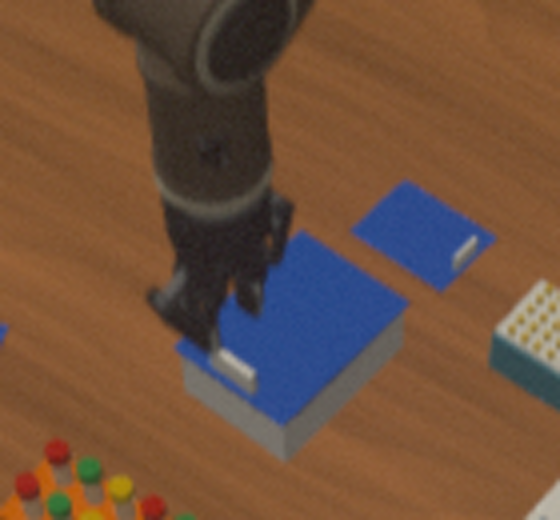

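In the scene crop the open jaws are above the tab at about (235,370), with one finger ahead of it and one behind. I'll lower them and close on the tab.

Request:
move_arm(
  increments=[
    {"slide": [0.08, 0.08, 0.6]},
    {"slide": [0.08, 0.08, 1.2]},
    {"slide": [0.08, 0.08, 1.6]},
    {"slide": [0.08, 0.08, 1.8]},
    {"slide": [0.08, 0.08, 1.8]},
  ],
)

```text
invalid input
```

```bash
python3 g.py .565 -.267 .079 -5.8
```

```text
1.2 [ 0.5631 -0.2631  0.1297] [-0.69  0.64 -0.11] 0.0398
[-0.137  0.081  1.688] [-0.042 -0.07   0.115]
```

Request:
move_arm(
  increments=[
    {"slide": [-0.14, 0.08, 0], "rotation": [0, 0, 0]},
    {"slide": [-0.14, 0.08, 0.3], "rotation": [0, 0, 0.1]},
    {"slide": [-0.14, 0.08, 0.7], "rotation": [0, 0, 0.1]},
    {"slide": [-0.14, 0.08, 1.0], "rotation": [0, 0, 0.1]},
    {"slide": [-0.14, 0.08, 1.0], "rotation": [0, 0, 0.1]},
  ],
)

```text
time: 1.7
ee_pos: [0.5635, -0.2678, 0.098]
orientation: [0.742, 0.67, 0.0, -0.005]
force: [-0.7, 0.2, -0.5]
gripper_width: 0.0399
```

```bash
python3 g.py .565 -.267 .079 -5.8
```

```text
1.7 [ 0.5635 -0.2678  0.098 ] [-0.71  0.18 -0.51] 0.0399
[0.026 0.052 0.632] [-0.068 -0.074  0.001]
```

Request:
move_arm(
  increments=[
    {"slide": [0.03, 0.05, 0.3], "rotation": [-0.07, -0.07, 0]},
    {"slide": [0.03, 0.05, 0.6], "rotation": [-0.07, -0.07, 0]},
    {"slide": [0.03, 0.05, 0.63], "rotation": [-0.07, -0.07, 0]},
  ],
)

```text
time: 2.0
ee_pos: [0.5641, -0.2665, 0.0776]
orientation: [0.742, 0.671, -0.0, -0.001]
force: [0.3, -0.2, 0.2]
gripper_width: 0.0397
```

```bash
python3 g.py .565 -.267 .079 -5.8
```

```text
2.0 [ 0.5641 -0.2665  0.0776] [ 0.26 -0.23  0.24] 0.0397
[-0.013  0.033 -0.045] [-0.016 -0.009  0.003]
```

Request:
move_arm(
  increments=[
    {"slide": [0, 0.02, -0.05], "rotation": [0, 0, 0]},
    {"slide": [0, 0.02, -0.05], "rotation": [0, 0, 0]},
    {"slide": [0, 0.02, -0.05], "rotation": [0, 0, 0]},
    {"slide": [0, 0.02, -0.05], "rotation": [0, 0, 0]},
    {"slide": [0, 0.02, -0.05], "rotation": [0, 0, 0]},
  ],
  claw=0,
  squeeze=50,
)

```text
time: 2.5
ee_pos: [0.5651, -0.2666, 0.0796]
orientation: [0.742, 0.671, 0.0, -0.001]
force: [-0.2, -0.7, 2.4]
gripper_width: 0.007
```

```bash
python3 - <<'E'
from h import *
from workcell import bot
s=bot.state()
print(s["time"],s["ee_pos"],s["force"],s["gripper_width"],s["orientation"])
q=Ro.from_quat(s["orientation"]); y=q.apply([0,1,0]);psi=np.degrees(np.arctan2(y[1],y[0]));print(psi)
d=np.array([np.cos(np.radians(psi)),np.sin(np.radians(psi)),0])
for th in (4,8,12,16,20):
    t=np.radians(th)
    P=s["ee_pos"]-.145*d;P[2]=.060
    h=s["ee_pos"][2]-.060
    pos=P+d*(.145*np.cos(t)-h*np.sin(t))+np.array([0,0,.145*np.sin(t)+h*np.cos(t)+.001])
    print(th,inc(s,pos,tool(psi,th)))
E
```

```text
2.5 [ 0.56506784 -0.26663417  0.07960275] [-0.21389311 -0.67146064  2.36702025] 0.00699474842839979 [ 7.41856690e-01  6.70558258e-01  1.44036512e-05 -5.24658644e-04]
-5.779637935331384
4 (array([ 0.   , -0.058, -0.369]), array([-0.674, -0.007, -0.   ]))
8 (array([ 0.001, -0.139, -0.7  ]), array([-1.341, -0.007, -0.   ]))
12 (array([ 1.000e-03, -2.420e-01, -1.024e+00]), array([-2.007e+00, -7.000e-03, -1.000e-03]))
16 (array([ 1.00e-03, -3.68e-01, -1.34e+00]), array([-2.674e+00, -7.000e-03, -1.000e-03]))
20 (array([ 1.000e-03, -5.160e-01, -1.647e+00]), array([-3.341e+00, -7.000e-03, -1.000e-03]))
```

Request:
move_arm(
  increments=[
    {"slide": [0, -0.06, -0.37], "rotation": [-0.67, 0, 0]},
    {"slide": [0, -0.14, -0.7], "rotation": [-1.34, 0, 0]},
    {"slide": [0, -0.24, -1.02], "rotation": [-2.0, 0, 0]},
    {"slide": [0, -0.37, -1.34], "rotation": [-2.67, 0, 0]},
    {"slide": [0, -0.52, -1.65], "rotation": [-3.34, 0, 0]},
  ],
)

```text
time: 3.0
ee_pos: [0.5493, -0.2651, 0.1296]
orientation: [0.73, 0.66, 0.117, 0.13]
force: [-0.5, -1.4, -1.1]
gripper_width: 0.0068
```

Request:
move_arm(
  increments=[
    {"slide": [0, 0, 0], "rotation": [0, 0, 0]},
    {"slide": [0, 0, 0], "rotation": [0, 0, 0]},
  ],
)

```text
time: 3.2
ee_pos: [0.5488, -0.2655, 0.1297]
orientation: [0.731, 0.66, 0.117, 0.129]
force: [0.0, 0.5, -1.0]
gripper_width: 0.0067
```

```bash
cat > look.py <<'E'
import sys
from h import *
from workcell import bot
tag=sys.argv[1]
for n in("scene","top"):
    c=bot.read_camera(n);np.savez(f"{n}{tag}.npz",**c)
    W=cloud(c);hsv=cv2.cvtColor(c["frame"],cv2.COLOR_RGB2HSV)
    blue=(abs(hsv[...,0].astype(int)-113)<12)&(hsv[...,1]>150)&(W[...,1]<-.1)&(W[...,1]>-.7)&(W[...,2]<.3)
    nl,lab,st,ce=cv2.connectedComponentsWithStats(blue.astype(np.uint8))
    for i in range(1,nl):
        if st[i,4]<250: continue
        p=W[lab==i];p=p[~np.isnan(p[:,0])]
        m=np.median(p,0);q=p
        for _ in range(4):
            A=np.c_[q[:,:2]-m[:2],np.ones(len(q))];k=np.linalg.lstsq(A,q[:,2],rcond=None)[0]
            r=abs(np.c_[p[:,:2]-m[:2],np.ones(len(p))]@k-p[:,2]);q=p[r<.006]
        rect=cv2.minAreaRect(q[:,:2].astype(np.float32))
        print(n,ce[i].round(),m.round(3),"slope deg",np.degrees(np.arctan(np.hypot(*k[:2]))).round(1),"rect",np.round(rect[0],3),np.round(rect[1],3),round(rect[2],1),"z",p[:,2].min().round(3),p[:,2].max().round(3))
    u=(int(sys.argv[2]),int(sys.argv[3])) if n=="scene" else (int(sys.argv[4]),int(sys.argv[5]))
    a=c["frame"][max(0,u[1]-70):u[1]+70,max(0,u[0]-90):u[0]+90,::-1]
    cv2.imwrite(f"pics/{n}{tag}.png",cv2.resize(a,None,fx=4,fy=4,interpolation=cv2.INTER_CUBIC))
E
python3 g.py; python3 look.py 2 225 165 300 185
```

```text
3.2 [ 0.5488 -0.2655  0.1297] [ 0.05  0.52 -1.02] 0.0067
scene [259. 153.] [ 0.321 -0.254  0.005] slope deg 1.1 rect [ 0.321 -0.25 ] [0.098 0.077] 85.3 z -0.003 0.015
scene [235. 172.] [ 0.484 -0.237  0.087] slope deg 20.3 rect [ 0.495 -0.246] [0.093 0.143] 89.0 z 0.06 0.12
scene [141. 185.] [ 0.659 -0.502  0.006] slope deg 1.0 rect [ 0.663 -0.5  ] [0.101 0.074] 20.1 z -0.002 0.014
top [370. 162.] [ 0.657 -0.502  0.005] slope deg 0.1 rect [ 0.66  -0.502] [0.097 0.073] 19.4 z -0.002 0.013
top [283. 211.] [ 0.496 -0.221  0.091] slope deg 20.2 rect [ 0.495 -0.224] [0.039 0.142] 84.0 z 0.062 0.252
```

View pics/scene2.png

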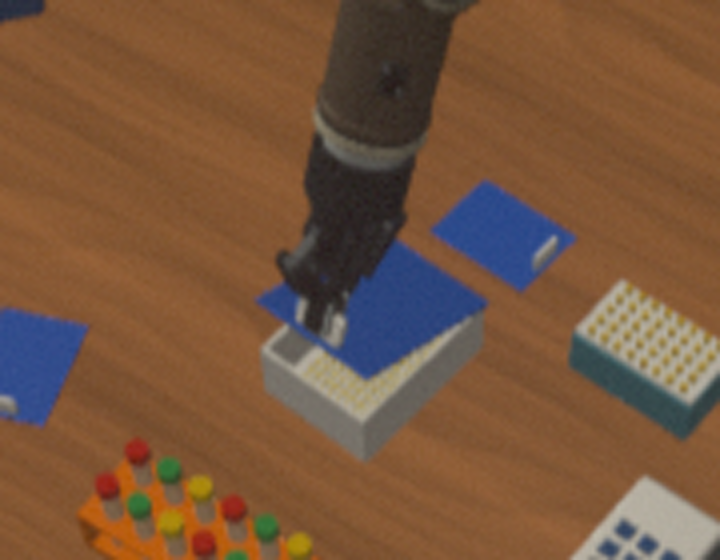

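The lid is tipped 20.3°, its heel is on the rim (lowest z 0.060), and the tub has stayed put. Next I lift it off.

```bash
python3 g.py .549 -.2665 .21 -5.8 20;  python3 g.py .540 -.437 .14 -5.8 0
```

```text
3.3 [ 0.5499 -0.2651  0.1295] [ 0.34 -0.4  -0.68] 0.007
[-0.049  0.899 -2.528] [ 0.016 -0.005  0.005]
3.3 [ 0.5499 -0.2651  0.1295] [ 0.34 -0.4  -0.68] 0.007
[-5.734  0.353 -0.245] [ 3.35  -0.004  0.005]
```

Request:
move_arm(
  increments=[
    {"slide": [0, 0.12, -0.3], "rotation": [0, 0, 0]},
    {"slide": [0, 0.3, -0.8], "rotation": [0, 0, 0]},
    {"slide": [0, 0.5, -1.4], "rotation": [0, 0, 0]},
    {"slide": [-0.05, 0.72, -2.0], "rotation": [0, 0, 0]},
    {"slide": [-0.05, 0.9, -2.5], "rotation": [0, 0, 0]},
  ],
)

```text
time: 3.8
ee_pos: [0.5503, -0.2664, 0.2108]
orientation: [0.73, 0.661, 0.117, 0.129]
force: [0.3, -0.6, -1.4]
gripper_width: 0.0069
```

```bash
python3 g.py .540 -.437 .17 -5.8 0
```

```text
3.8 [ 0.5503 -0.2664  0.2108] [ 0.34 -0.56 -1.39] 0.0069
[-5.693 -0.255  1.354] [ 3.354 -0.006  0.013]
```

Request:
move_arm(
  increments=[
    {"slide": [-0.6, 0, 0], "rotation": [0.2, 0, 0]},
    {"slide": [-1.5, 0, 0], "rotation": [0.6, 0, 0]},
    {"slide": [-2.5, 0, 0.1], "rotation": [1.1, 0, 0]},
    {"slide": [-3.5, 0, 0.2], "rotation": [1.7, 0, 0]},
    {"slide": [-4.5, -0.1, 0.5], "rotation": [2.3, 0, 0]},
  ],
)

```text
time: 4.3
ee_pos: [0.5403, -0.4023, 0.1973]
orientation: [0.74, 0.67, 0.037, 0.041]
force: [-0.3, 0.2, -1.0]
gripper_width: 0.0067
```

```bash
python3 g.py .540 -.437 .12 -5.8 0
```

```text
4.3 [ 0.5403 -0.4023  0.1973] [-0.25  0.2  -0.97] 0.0067
[-1.149 -0.177  2.573] [1.048 0.004 0.018]
```

Request:
move_arm(
  increments=[
    {"slide": [-0.5, 0, 0.2], "rotation": [0.3, 0, 0]},
    {"slide": [-0.9, -0.1, 0.7], "rotation": [0.7, 0, 0]},
    {"slide": [-1.15, -0.15, 1.4], "rotation": [1.0, 0, 0]},
    {"slide": [-1.15, -0.18, 2.1], "rotation": [1.05, 0, 0]},
    {"slide": [-1.15, -0.18, 2.57], "rotation": [1.05, 0, 0]},
  ],
)

```text
time: 4.8
ee_pos: [0.5402, -0.4358, 0.1178]
orientation: [0.741, 0.671, -0.0, -0.001]
force: [0.4, 0.2, -1.0]
gripper_width: 0.0068
```

```bash
python3 g.py .540 -.437 .04 -5.8 0; python3 look.py 3 190 165 330 185
```

```text
4.8 [ 0.5402 -0.4358  0.1178] [ 0.43  0.18 -1.05] 0.0068
[-0.045  0.     2.592] [-0.015 -0.013  0.026]
scene [195. 141.] [ 0.46  -0.413  0.102] slope deg 0.4 rect [ 0.473 -0.429] [0.113 0.155] 84.7 z 0.094 0.112
scene [259. 153.] [ 0.322 -0.254  0.005] slope deg 0.6 rect [ 0.319 -0.249] [0.098 0.072] 84.1 z -0.004 0.016
scene [141. 185.] [ 0.659 -0.502  0.006] slope deg 0.7 rect [ 0.662 -0.501] [0.099 0.075] 20.7 z -0.003 0.017
top [370. 160.] [ 0.664 -0.502  0.005] slope deg 0.6 rect [ 0.661 -0.501] [0.095 0.072] 20.0 z -0.001 0.186
top [352. 225.] [ 0.456 -0.417  0.099] slope deg 0.3 rect [ 0.47 -0.43] [0.114 0.151] 84.5 z 0.094 0.201
top [290. 270.] [ 0.316 -0.252  0.005] slope deg 0.4 rect [ 0.317 -0.25 ] [0.096 0.071] 84.4 z -0.003 0.012
```

View pics/scene3.png

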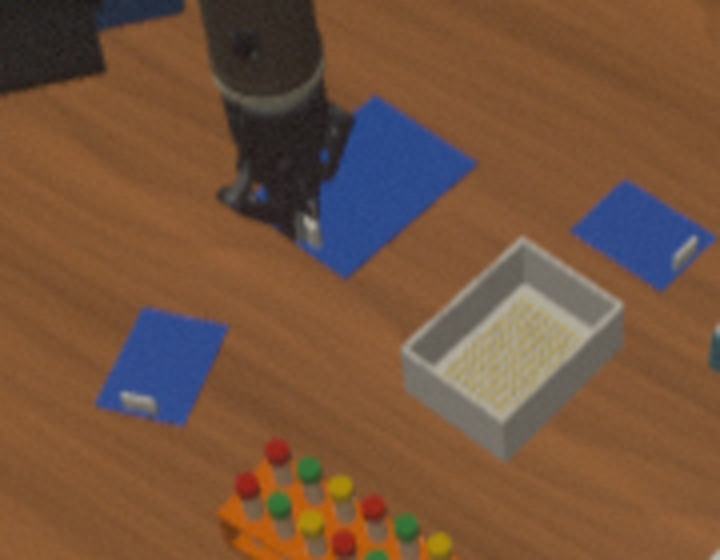

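The lid hangs level over clear bench, with its centre near (0.47,-0.43) and its tab at about (310,230) in the crop. The tub and plate haven't moved. I'll lower it.

Request:
move_arm(
  increments=[
    {"slide": [0, 0, 0.5], "rotation": [0, 0, 0]},
    {"slide": [0, 0, 1.2], "rotation": [0, 0, 0]},
    {"slide": [0, 0, 1.9], "rotation": [0, 0, 0]},
    {"slide": [0, 0, 2.4], "rotation": [0, 0, 0]},
    {"slide": [0, 0, 2.6], "rotation": [0, 0, 0]},
  ],
)

```text
time: 5.4
ee_pos: [0.5383, -0.4344, 0.0377]
orientation: [0.741, 0.672, -0.0, -0.003]
force: [-0.4, -0.1, -1.3]
gripper_width: 0.0071
```

```bash
python3 g.py .540 -.437 .026 -5.8 0
```

```text
5.4 [ 0.5383 -0.4344  0.0377] [-0.36 -0.08 -1.26] 0.0071
[-0.082  0.067  0.39 ] [-0.046 -0.033  0.03 ]
```

Request:
move_arm(
  increments=[
    {"slide": [0, 0, 0.13], "rotation": [-0.04, -0.03, 0]},
    {"slide": [0, 0, 0.26], "rotation": [-0.04, -0.03, 0]},
    {"slide": [0, 0, 0.38], "rotation": [-0.04, -0.03, 0]},
    {"slide": [0, 0, 0.43], "rotation": [-0.04, -0.03, 0]},
    {"slide": [0, 0, 0.43], "rotation": [-0.04, -0.03, 0]},
  ],
)

```text
time: 5.9
ee_pos: [0.5383, -0.4344, 0.025]
orientation: [0.741, 0.672, -0.0, -0.0]
force: [0.4, -1.0, -1.1]
gripper_width: 0.007
```

```bash
python3 g.py .540 -.437 .024 -5.8 0
```

```text
5.9 [ 0.5383 -0.4344  0.025 ] [ 0.39 -0.98 -1.08] 0.007
[-0.08   0.063  0.032] [-0.004 -0.001  0.031]
```

Still carrying its weight, so down in small steps until contact shows.

Request:
move_arm(
  increments=[
    {"slide": [0, 0, 0.03], "rotation": [0, 0, 0]},
    {"slide": [0, 0, 0.06], "rotation": [0, 0, 0]},
    {"slide": [0, 0, 0.06], "rotation": [0, 0, 0]},
  ],
)

```text
time: 6.2
ee_pos: [0.5386, -0.4346, 0.0246]
orientation: [0.741, 0.672, -0.0, 0.0]
force: [-2.2, 1.1, 6.1]
gripper_width: 0.0067
```

```bash
python3 g.py; python3 look.py 4 190 165 330 185
```

```text
6.2 [ 0.5386 -0.4346  0.0246] [-2.23  1.12  6.13] 0.0067
scene [198. 158.] [ 0.458 -0.411  0.009] slope deg 0.5 rect [ 0.472 -0.427] [0.111 0.155] 85.5 z -0.003 0.017
scene [259. 153.] [ 0.321 -0.253  0.005] slope deg 0.7 rect [ 0.319 -0.249] [0.1   0.073] 83.9 z -0.004 0.013
scene [141. 185.] [ 0.658 -0.502  0.006] slope deg 0.6 rect [ 0.662 -0.501] [0.101 0.074] 21.4 z -0.003 0.015
top [369. 159.] [ 0.667 -0.495  0.005] slope deg 0.4 rect [ 0.663 -0.5  ] [0.09  0.072] 19.8 z -0.002 0.27
top [344. 225.] [ 0.454 -0.416  0.008] slope deg 0.2 rect [ 0.47  -0.428] [0.11  0.151] 84.2 z -0.0 0.106
top [290. 270.] [ 0.316 -0.252  0.005] slope deg 0.4 rect [ 0.317 -0.25 ] [0.096 0.072] 84.4 z -0.002 0.012
```

The lid has touched down: upward force is 6 N and the sheet is at z 0.009 with under 0.5° of tilt. Open gently to 25 mm, then go up.

Request:
move_arm(
  increments=[
    {"slide": [0, 0, 0], "rotation": [0, 0, 0]},
    {"slide": [0, 0, 0], "rotation": [0, 0, 0]},
    {"slide": [0, 0, 0], "rotation": [0, 0, 0]},
    {"slide": [0, 0, 0], "rotation": [0, 0, 0]},
  ],
  claw=30,
)

```text
time: 6.7
ee_pos: [0.5386, -0.4346, 0.0245]
orientation: [0.741, 0.672, -0.0, 0.0]
force: [-0.2, 0.5, 0.1]
gripper_width: 0.0301
```

```bash
python3 g.py .540 -.437 .20 -5.8 0
```

```text
6.7 [ 0.5386 -0.4346  0.0245] [-0.17  0.47  0.05] 0.0301
[-0.077  0.056 -5.85 ] [0.001 0.005 0.029]
```

Request:
move_arm(
  increments=[
    {"slide": [0, 0, -0.4], "rotation": [0, 0, 0]},
    {"slide": [0, 0, -1.2], "rotation": [0, 0, 0]},
    {"slide": [0, 0, -2.6], "rotation": [0, 0, 0]},
    {"slide": [0, 0, -4.1], "rotation": [0, 0, 0]},
    {"slide": [0, 0, -5.6], "rotation": [0, 0, 0]},
  ],
)

```text
time: 7.2
ee_pos: [0.5385, -0.4343, 0.195]
orientation: [0.741, 0.672, -0.0, 0.0]
force: [1.1, -0.3, -0.3]
gripper_width: 0.0298
```

```bash
python3 look.py 5 190 165 330 185;  python3 g.py .497 .199 .24 -6.1 0
```

```text
scene [194. 158.] [ 0.468 -0.424  0.008] slope deg 0.3 rect [ 0.472 -0.428] [0.113 0.152] 85.1 z -0.005 0.019
scene [259. 153.] [ 0.322 -0.253  0.005] slope deg 1.1 rect [ 0.319 -0.25 ] [0.1   0.073] 84.8 z -0.002 0.015
scene [141. 185.] [ 0.659 -0.502  0.006] slope deg 1.2 rect [ 0.662 -0.501] [0.099 0.076] 22.5 z -0.003 0.014
top [369. 160.] [ 0.664 -0.497  0.005] slope deg 0.8 rect [ 0.66  -0.501] [0.097 0.072] 20.4 z -0.004 0.253
top [347. 223.] [ 0.465 -0.427  0.008] slope deg 0.3 rect [ 0.469 -0.429] [0.112 0.15 ] 84.5 z 0.0 0.242
top [290. 270.] [ 0.317 -0.252  0.005] slope deg 0.4 rect [ 0.317 -0.25 ] [0.097 0.071] 85.1 z -0.002 0.013
7.3 [ 0.5419 -0.4363  0.2015] [ 0.08  0.08 -0.17] 0.0302
[20.917 -3.551 -1.465] [0.106 0.064 0.078]
```

View pics/scene5.png

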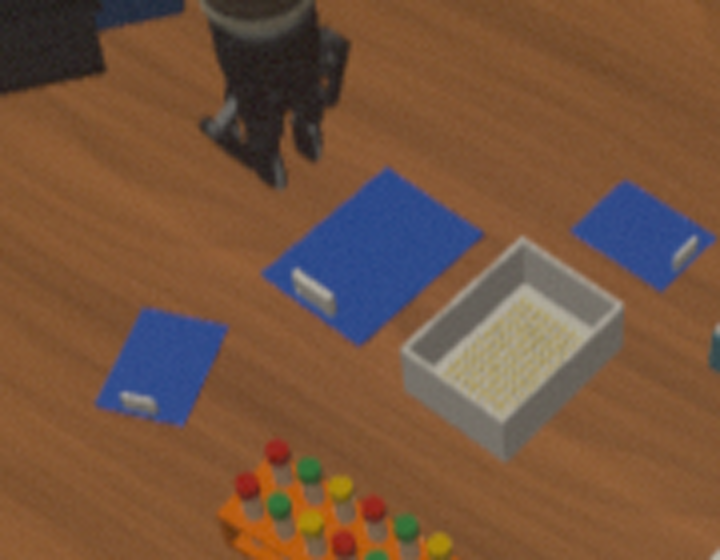

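The lid lies flat, right way up, with the tab up at about (315,290) in the crop, clear of the tub. Next I refine the bar and hinge positions and carry the arm over.

```bash
python3 - <<'E'
from h import *
for n in("scene","top"):
    c=dict(np.load(n+"0.npz"));W=cloud(c);f=c["frame"].astype(int)
    m=(f[...,2]-f[...,0]>25)&(W[...,2]>.125)&(W[...,2]<.17)&(W[...,1]>.1)&(W[...,1]<.3)&(W[...,0]<.53)&(W[...,0]>.45)
    p=W[m];print(n,len(p),p.mean(0).round(4),np.median(p,0).round(4),p.min(0).round(3),p.max(0).round(3))
    k=np.polyfit(p[:,1],p[:,0],1);print("yaw",np.degrees(-np.arctan(k[0])))
    v,u=np.nonzero(m);print(u.min(),u.max(),v.min(),v.max())
    # bottle / cover flat
    m=(W[...,2]>.118)&(W[...,2]<.134)&(W[...,1]>.05)&(W[...,1]<.32)&(W[...,0]>.5)&(W[...,0]<.72)
    r=cv2.minAreaRect(W[m][:,:2].astype(np.float32));print(np.round(r[0],3),np.round(r[1],3),r[2])
E
```

```text
scene 104 [0.4981 0.2038 0.1475] [0.4983 0.2037 0.1477] [0.491 0.146 0.141] [0.505 0.259 0.152]
yaw -4.612631570280897
344 379 223 246
[0.624 0.194] [0.236 0.209] 85.69973754882812
top 134 [0.4948 0.2018 0.1487] [0.4945 0.2021 0.1489] [0.489 0.143 0.142] [0.504 0.26  0.156]
yaw -4.137532423980036
110 152 205 211
[0.622 0.194] [0.246 0.196] 89.75300598144531
```

Request:
move_arm(
  increments=[
    {"slide": [0.8, 0, -0.3], "rotation": [0, 0, 0]},
    {"slide": [2.2, -0.2, -0.9], "rotation": [0, 0, 0]},
    {"slide": [3.8, -0.5, -1.5], "rotation": [0, 0, 0]},
    {"slide": [5.4, -0.8, -2.0], "rotation": [0, 0, 0]},
    {"slide": [7.0, -1.1, -2.0], "rotation": [0, 0, 0]},
  ],
)

```text
time: 7.8
ee_pos: [0.5297, -0.224, 0.2623]
orientation: [0.741, 0.671, 0.002, 0.008]
force: [1.0, 0.6, -0.5]
gripper_width: 0.03
```

```bash
python3 g.py .4965 .203 .23 -4.6 0
```

```text
7.8 [ 0.5297 -0.224   0.2623] [ 0.95  0.55 -0.48] 0.03
[14.064 -2.52   0.923] [ 0.141  0.079 -0.177]
```

Request:
move_arm(
  increments=[
    {"slide": [1.5, -0.3, 0], "rotation": [0.1, 0.1, 0]},
    {"slide": [3.0, -0.6, 0], "rotation": [0.1, 0.1, 0]},
    {"slide": [4.5, -0.9, 0], "rotation": [0.1, 0.1, -0.1]},
    {"slide": [6.0, -1.2, 0], "rotation": [0.1, 0.1, -0.1]},
    {"slide": [7.5, -1.5, 0.1], "rotation": [0.1, 0.1, -0.1]},
  ],
)

```text
time: 8.3
ee_pos: [0.5068, 0.0061, 0.2576]
orientation: [0.738, 0.675, 0.003, 0.002]
force: [0.8, 0.0, 0.8]
gripper_width: 0.0299
```

```bash
python3 g.py .4965 .203 .23 -4.6 0
```

```text
8.3 [0.5068 0.0061 0.2576] [0.75 0.04 0.78] 0.0299
[ 6.505 -0.926  0.928] [ 0.058 -0.017 -0.076]
```

Request:
move_arm(
  increments=[
    {"slide": [1.5, -0.2, 0.1], "rotation": [0.05, 0, 0]},
    {"slide": [3.0, -0.4, 0.2], "rotation": [0.05, 0, -0.07]},
    {"slide": [4.5, -0.6, 0.4], "rotation": [0.05, 0, -0.07]},
    {"slide": [5.8, -0.8, 0.7], "rotation": [0.05, 0, -0.07]},
    {"slide": [6.5, -0.93, 0.9], "rotation": [0.05, 0, -0.07]},
  ],
)

```text
time: 8.8
ee_pos: [0.4953, 0.2068, 0.2311]
orientation: [0.734, 0.679, 0.002, -0.001]
force: [-0.2, -0.4, 0.2]
gripper_width: 0.03
```

Request:
move_arm(
  increments=[
    {"slide": [0, 0, 0], "rotation": [0, 0, 0]},
  ],
)

```text
time: 8.9
ee_pos: [0.4938, 0.2101, 0.2307]
orientation: [0.732, 0.681, 0.002, -0.002]
force: [0.4, -0.5, -0.1]
gripper_width: 0.0297
```

```bash
python3 look.py 6 355 250 130 190; python3 g.py .4965 .203 .165 -4.6 0;
```

```text
scene [194. 158.] [ 0.468 -0.423  0.009] slope deg 0.4 rect [ 0.472 -0.429] [0.116 0.153] 84.1 z 0.0 0.022
scene [259. 153.] [ 0.321 -0.252  0.005] slope deg 1.7 rect [ 0.32 -0.25] [0.097 0.075] 85.3 z -0.003 0.015
scene [141. 185.] [ 0.659 -0.502  0.006] slope deg 0.5 rect [ 0.661 -0.501] [0.101 0.072] 19.6 z -0.004 0.015
top [370. 162.] [ 0.657 -0.503  0.005] slope deg 0.3 rect [ 0.66  -0.501] [0.097 0.073] 19.4 z -0.002 0.012
top [347. 222.] [ 0.467 -0.428  0.008] slope deg 0.3 rect [ 0.47  -0.429] [0.112 0.151] 84.3 z 0.001 0.015
top [290. 270.] [ 0.317 -0.252  0.005] slope deg 0.2 rect [ 0.317 -0.25 ] [0.096 0.072] 84.5 z -0.001 0.012
9.0 [0.4949 0.2071 0.2313] [ 0.24 -0.17 -0.08] 0.0299
[-0.141  0.06   2.208] [ 0.01  -0.031  0.048]
```

View pics/scene6.png

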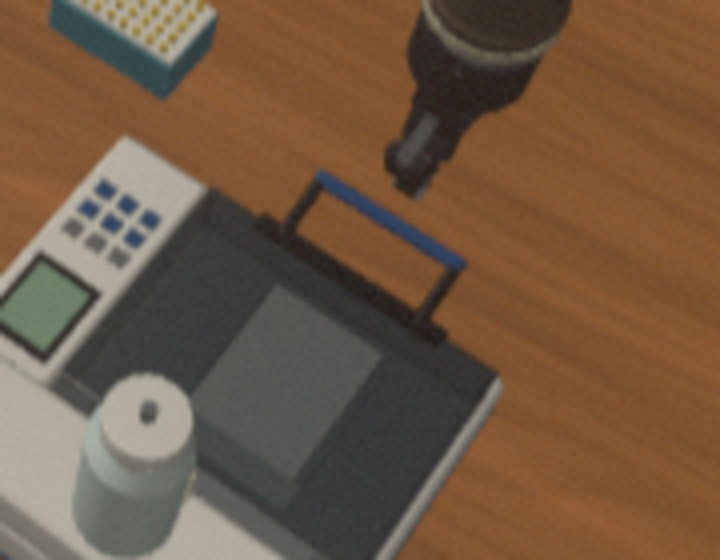

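View pics/top6.png

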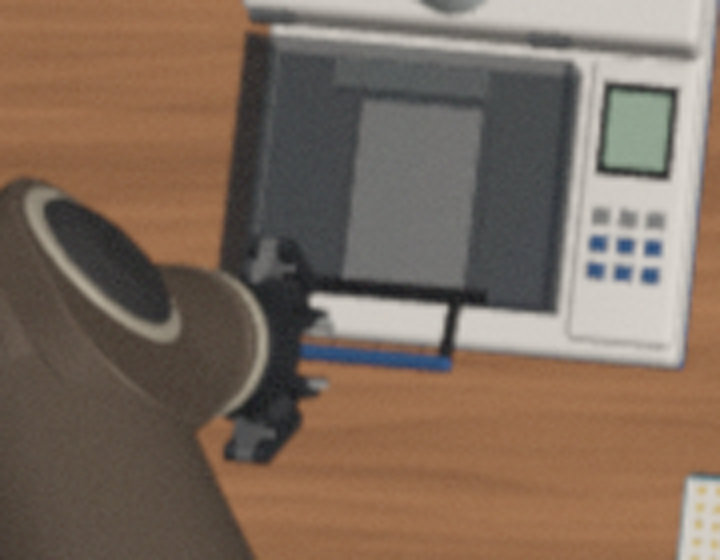

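The open jaws straddle the bar: in the top crop the pads at (320,320) and (315,385) lie either side of the bar at y≈355. I'll descend and grip.

Request:
move_arm(
  increments=[
    {"slide": [-0.12, 0.06, 0.5], "rotation": [0, 0, 0.05]},
    {"slide": [-0.12, 0.06, 1.2], "rotation": [0, 0, 0.05]},
    {"slide": [-0.12, 0.06, 1.8], "rotation": [0, 0, 0.05]},
    {"slide": [-0.12, 0.06, 2.1], "rotation": [0, 0, 0.05]},
    {"slide": [-0.12, 0.06, 2.1], "rotation": [0, 0, 0.05]},
  ],
)

```text
time: 9.5
ee_pos: [0.4965, 0.202, 0.1676]
orientation: [0.736, 0.677, 0.001, -0.001]
force: [-0.5, 0.3, 0.2]
gripper_width: 0.0297
```

```bash
python3 g.py .4965 .203 .137 -4.6 0;
```

```text
9.5 [0.4965 0.202  0.1676] [-0.47  0.33  0.2 ] 0.0297
[ 3.300e-02 -1.000e-03  1.019e+00] [-0.002 -0.018 -0.019]
```

Request:
move_arm(
  increments=[
    {"slide": [0, 0, 0.3], "rotation": [0, 0, 0]},
    {"slide": [0, 0, 0.6], "rotation": [0, 0, 0]},
    {"slide": [0, 0, 0.9], "rotation": [0, 0, 0]},
    {"slide": [0, 0, 1.02], "rotation": [0, 0, 0]},
    {"slide": [0, 0, 1.02], "rotation": [0, 0, 0]},
  ],
)

```text
time: 10.0
ee_pos: [0.4961, 0.2019, 0.1363]
orientation: [0.736, 0.678, 0.0, -0.001]
force: [-0.6, 0.6, -0.1]
gripper_width: 0.03
```

Request:
move_arm(
  increments=[
    {"slide": [0, 0, 0], "rotation": [0, 0, 0]},
    {"slide": [0, 0, 0], "rotation": [0, 0, 0]},
    {"slide": [0, 0, 0], "rotation": [0, 0, 0]},
    {"slide": [0, 0, 0], "rotation": [0, 0, 0]},
  ],
  claw=0,
  squeeze=25,
)

```text
time: 10.4
ee_pos: [0.4933, 0.2024, 0.1361]
orientation: [0.735, 0.678, -0.002, -0.002]
force: [-8.4, 0.2, 2.8]
gripper_width: 0.0111
```

```bash
python3 g.py
```

```text
10.4 [0.4933 0.2024 0.1361] [-8.4   0.15  2.78] 0.0111
```

The bar is gripped (opening 11 mm) and the self-centring pulled the TCP to x 0.493. Work out the arc increments from here.

```bash
cat > arc.py <<'E'
import sys
from h import *
from workcell import bot
s=bot.state()
# reference: TCP at shut, yaw
B0=np.array([.4933,.2024,.1361]);psi=-4.6
xd=np.array([np.cos(np.radians(psi)),np.sin(np.radians(psi)),0])
H=B0+.232*xd-np.array([0,0,.022])
v=s["ee_pos"]-H;a=v@xd
print("t",round(s["time"],2),"ee",s["ee_pos"].round(4),"r",round(np.hypot(a,v[2]),4),"theta",round(np.arctan2(v[2],-a)-np.arctan2(.022,.232),3),"lat",round(v[1]*xd[0]-v[0]*xd[1],4),"F",s["force"].round(2),"T",s["torque"].round(2),"w",round(s["gripper_width"],4))
for t in map(float,sys.argv[1:]):
    c,sn=np.cos(t),np.sin(t)
    p=H+xd*(-.232*c+.022*sn)+np.array([0,0,.232*sn+.022*c])
    print(t,*inc(s,p,tool(psi)))
E
python3 arc.py 0 .04 .08 .14 .2 .26
```

```text
t 10.4 ee [0.4933 0.2024 0.1361] r 0.233 theta 0.0 lat 0.0 F [-8.4   0.15  2.78] T [0.07 1.97 0.11] w 0.0111
0.0 [-0.    -0.001  0.   ] [-0.055 -0.001 -0.002]
0.04 [-0.     0.033 -0.308] [-0.055 -0.001 -0.002]
0.08 [-0.     0.079 -0.616] [-0.055 -0.001 -0.002]
0.14 [-0.     0.171 -1.073] [-0.055 -0.001 -0.002]
0.2 [-0.     0.29  -1.523] [-0.055 -0.001 -0.002]
0.26 [-0.     0.436 -1.966] [-0.055 -0.001 -0.002]
```

Request:
move_arm(
  increments=[
    {"slide": [0, 0, 0], "rotation": [-0.05, 0, 0]},
    {"slide": [0, 0.03, -0.31], "rotation": [-0.05, 0, 0]},
    {"slide": [0, 0.08, -0.62], "rotation": [-0.05, 0, 0]},
    {"slide": [0, 0.17, -1.07], "rotation": [-0.05, 0, 0]},
    {"slide": [0, 0.29, -1.52], "rotation": [-0.05, 0, 0]},
  ],
)

```text
time: 10.9
ee_pos: [0.5022, 0.2017, 0.183]
orientation: [0.735, 0.678, -0.0, -0.0]
force: [0.6, 0.6, -2.3]
gripper_width: 0.0108
```

```bash
python3 arc.py .26 .32 .38 .44 .50
```

```text
t 10.9 ee [0.5022 0.2017 0.183 ] r 0.2335 theta 0.205 lat 0.0001 F [ 0.61  0.62 -2.29] T [0.12 0.24 0.03] w 0.0108
0.26 [-0.002  0.151 -0.399] [-0.009 -0.    -0.   ]
0.32 [-0.002  0.326 -0.831] [-0.009 -0.    -0.   ]
0.38 [-0.002  0.526 -1.252] [-0.009 -0.    -0.   ]
0.44 [-0.002  0.751 -1.66 ] [-0.009 -0.    -0.   ]
0.5 [-2.000e-03  1.000e+00 -2.054e+00] [-0.009 -0.    -0.   ]
```

Forces are low and the radius holds (0.2335), so I continue.

Request:
move_arm(
  increments=[
    {"slide": [0, 0.15, -0.4], "rotation": [0, 0, 0]},
    {"slide": [0, 0.33, -0.83], "rotation": [0, 0, 0]},
    {"slide": [0, 0.53, -1.25], "rotation": [0, 0, 0]},
    {"slide": [0, 0.75, -1.66], "rotation": [0, 0, 0]},
    {"slide": [0, 1.0, -2.05], "rotation": [0, 0, 0]},
  ],
)

```text
time: 11.4
ee_pos: [0.5309, 0.1997, 0.2459]
orientation: [0.735, 0.678, -0.001, -0.001]
force: [-8.0, -0.5, 3.6]
gripper_width: 0.0109
```

```bash
python3 arc.py .55 .60 .65 .70 .74 .78; python3 look.py 7 355 240 130 160
```

```text
t 11.4 ee [0.5309 0.1997 0.2459] r 0.2348 theta 0.502 lat 0.0003 F [-8.05 -0.47  3.57] T [0.11 1.69 0.05] w 0.0109
0.55 [-0.011  0.265 -0.274] [-0.034  0.004  0.008]
0.6 [-0.011  0.505 -0.58 ] [-0.034  0.004  0.008]
0.65 [-0.012  0.76  -0.873] [-0.034  0.004  0.008]
0.7 [-0.012  1.029 -1.153] [-0.034  0.004  0.008]
0.74 [-0.012  1.255 -1.367] [-0.034  0.004  0.008]
0.78 [-0.012  1.488 -1.571] [-0.034  0.004  0.008]
scene [194. 158.] [ 0.468 -0.424  0.009] slope deg 0.2 rect [ 0.473 -0.427] [0.114 0.152] 84.2 z 0.0 0.018
scene [259. 153.] [ 0.321 -0.253  0.006] slope deg 0.7 rect [ 0.319 -0.249] [0.098 0.075] 83.9 z -0.003 0.016
scene [141. 185.] [ 0.659 -0.502  0.006] slope deg 0.9 rect [ 0.663 -0.5  ] [0.098 0.074] 20.1 z -0.002 0.014
top [370. 162.] [ 0.657 -0.503  0.005] slope deg 0.1 rect [ 0.66  -0.502] [0.097 0.073] 19.2 z -0.002 0.012
top [347. 222.] [ 0.467 -0.428  0.008] slope deg 0.2 rect [ 0.469 -0.429] [0.112 0.151] 84.6 z 0.001 0.015
top [290. 270.] [ 0.317 -0.252  0.005] slope deg 0.5 rect [ 0.316 -0.251] [0.097 0.072] 84.2 z -0.002 0.012
```

View pics/scene7.png

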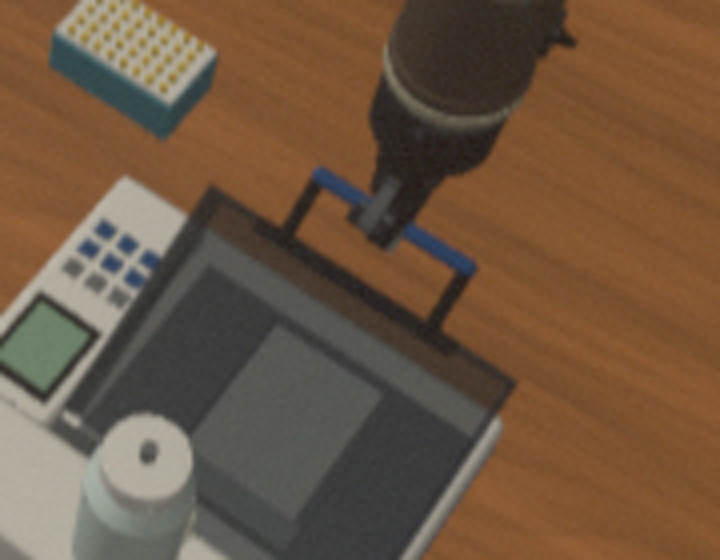

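The cover is up about 29°, with the bar held between the pads at about (375,215) in the crop. The 8 N is radial, because my hinge centre is off by about 2 mm. I'll follow the measured radius instead.

```bash
sed -i 's/p=H+xd\*(-.232\*c+.022\*sn)+np.array(\[0,0,.232\*sn+.022\*c\])/k=.2355\/.23304; p=H+k*(xd*(-.232*c+.022*sn)+np.array([0,0,.232*sn+.022*c]))/' arc.py; python3 arc.py .54 .59 .64 .69 .74
```

```text
t 11.5 ee [0.5316 0.1997 0.247 ] r 0.2348 theta 0.507 lat 0.0003 F [-9.69 -0.46  3.99] T [-0.13  2.12  0.1 ] w 0.0107
0.54 [-0.011  0.13  -0.225] [-0.022  0.001  0.   ]
0.59 [-0.011  0.37  -0.536] [-0.022  0.001  0.   ]
0.64 [-0.011  0.625 -0.834] [-0.022  0.001  0.   ]
0.69 [-0.011  0.895 -1.119] [-0.022  0.001  0.   ]
0.74 [-0.012  1.178 -1.39 ] [-0.022  0.001  0.   ]
```

Request:
move_arm(
  increments=[
    {"slide": [0, 0.13, -0.23], "rotation": [0, 0, 0]},
    {"slide": [0, 0.37, -0.54], "rotation": [0, 0, 0]},
    {"slide": [0, 0.63, -0.83], "rotation": [0, 0, 0]},
    {"slide": [0, 0.9, -1.12], "rotation": [0, 0, 0]},
    {"slide": [0, 1.18, -1.39], "rotation": [0, 0, 0]},
  ],
)

```text
time: 12.0
ee_pos: [0.567, 0.1971, 0.29]
orientation: [0.735, 0.678, -0.001, -0.001]
force: [-3.5, 0.9, 2.1]
gripper_width: 0.0111
```

```bash
python3 arc.py .78 .82 .86 .90 .94
```

```text
t 12.0 ee [0.567  0.1971 0.29  ] r 0.2365 theta 0.744 lat 0.0006 F [-3.55  0.91  2.14] T [0.19 0.99 0.02] w 0.0111
0.78 [-0.021  0.234 -0.162] [-0.03   0.     0.004]
0.82 [-0.021  0.478 -0.359] [-0.03   0.     0.004]
0.86 [-0.021  0.73  -0.546] [-0.03   0.     0.004]
0.9 [-0.022  0.989 -0.724] [-0.03   0.     0.004]
0.94 [-0.022  1.255 -0.89 ] [-0.03   0.     0.004]
```

```bash
sed -i 's/k=.2355/k=.2378/' arc.py; python3 arc.py .78 .82 .86 .90 .95
```

```text
t 12.0 ee [0.567  0.1971 0.29  ] r 0.2365 theta 0.744 lat 0.0006 F [-3.55  0.91  2.14] T [0.19 0.99 0.02] w 0.0111
0.78 [-0.021  0.185 -0.22 ] [-0.03   0.     0.004]
0.82 [-0.021  0.431 -0.42 ] [-0.03   0.     0.004]
0.86 [-0.021  0.686 -0.609] [-0.03   0.     0.004]
0.9 [-0.022  0.947 -0.788] [-0.03   0.     0.004]
0.95 [-0.022  1.284 -0.996] [-0.03   0.     0.004]
```

Request:
move_arm(
  increments=[
    {"slide": [0, 0.19, -0.2], "rotation": [0, 0, 0]},
    {"slide": [0, 0.43, -0.41], "rotation": [0, 0, 0]},
    {"slide": [0, 0.69, -0.6], "rotation": [0, 0, 0]},
    {"slide": [0, 0.95, -0.79], "rotation": [0, 0, 0]},
    {"slide": [0, 1.28, -1.0], "rotation": [0, 0, 0]},
  ],
)

```text
time: 12.5
ee_pos: [0.6057, 0.1943, 0.3202]
orientation: [0.735, 0.678, -0.001, -0.001]
force: [0.2, 2.0, -3.0]
gripper_width: 0.0109
```

Request:
move_arm(
  increments=[
    {"slide": [0, 0, 0], "rotation": [0, 0, 0]},
    {"slide": [0, 0, 0], "rotation": [0, 0, 0]},
  ],
)

```text
time: 12.7
ee_pos: [0.6059, 0.1943, 0.3202]
orientation: [0.735, 0.678, -0.001, -0.001]
force: [0.5, 1.5, -1.7]
gripper_width: 0.0108
```

```bash
cat > bar.py <<'E'
from h import *
from workcell import bot
import sys
for n in("scene","top"):
    c=bot.read_camera(n);W=cloud(c);f=c["frame"].astype(int)
    m=(f[...,2]-f[...,0]>25)&(W[...,2]>.2)&(W[...,2]<.4)&(W[...,1]>.1)&(W[...,1]<.3)&(W[...,0]<.75)&(W[...,0]>.45)
    p=W[m];md=np.median(p,0)
    # bar axis ~ 5 mm behind the seen surface along the ray
    C=-c["R"].T@c["t"];d=(md-C)/np.linalg.norm(md-C);b=md+d*.005
    xd=np.array([np.cos(np.radians(-4.6)),np.sin(np.radians(-4.6)),0])
    H=np.array([.4945,.2024,.144])+.232*xd;H[2]=.122
    v=b-H;print(n,len(p),b.round(4),"theta",round(np.arctan2(v[2],-v@xd)-np.arctan2(.022,.232),3),"r",np.hypot(v[2],v@xd).round(4))
    a=c["frame"][170:310,265:445,::-1] if n=="scene" else c["frame"][80:220,50:230,::-1]
    cv2.imwrite(f"pics/{n}{sys.argv[1]}.png",cv2.resize(a,None,fx=4,fy=4,interpolation=cv2.INTER_CUBIC))
E
python3 arc.py; python3 bar.py 8; python3 arc.py
```

```text
t 12.7 ee [0.6059 0.1943 0.3202] r 0.238 theta 0.952 lat 0.0009 F [ 0.54  1.5  -1.69] T [ 0.35 -0.21  0.04] w 0.0108
scene 126 [0.6085 0.2146 0.3221] theta 0.938 r 0.233
top 156 [0.606  0.17   0.3222] theta 0.943 r 0.2325
t 12.8 ee [0.6055 0.1943 0.3199] r 0.238 theta 0.95 lat 0.0009 F [ 2.05  1.33 -2.62] T [ 0.37 -0.33  0.08] w 0.011
```

View pics/scene8.png

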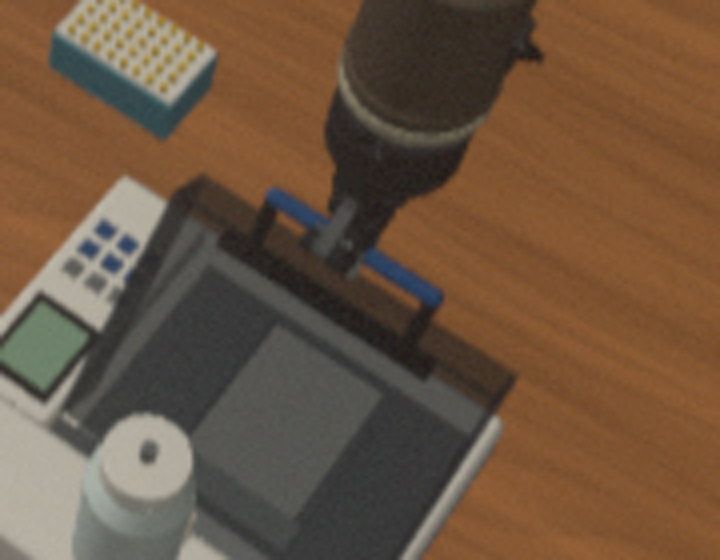

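Both cameras put the bar at θ ≈ 0.94 rad with a radius of 0.233, which is about 5° past balance and still gripped. The bar rolled 5 mm along the pads, so my TCP-based angle reads about 0.01 high. I'll ease back to a true angle of about 0.753.

```bash
sed -i 's/k=.2378\/.23304/k=(.2366+(t-.764)*.0075)\/.23304/' arc.py; python3 arc.py .93 .89 .85 .81 .78 .764
```

```text
t 12.8 ee [0.6055 0.1943 0.3199] r 0.238 theta 0.95 lat 0.0009 F [ 2.05  1.33 -2.62] T [ 0.37 -0.33  0.08] w 0.011
0.93 [-0.031 -0.133  0.087] [-0.039  0.001  0.011]
0.89 [-0.031 -0.395  0.267] [-0.039  0.001  0.011]
0.85 [-0.03  -0.648  0.457] [-0.039  0.001  0.011]
0.81 [-0.03  -0.894  0.656] [-0.039  0.001  0.011]
0.78 [-0.03  -1.072  0.812] [-0.039  0.001  0.011]
0.764 [-0.03  -1.166  0.897] [-0.039  0.001  0.011]
```

Request:
move_arm(
  increments=[
    {"slide": [0, -0.13, 0.09], "rotation": [0, 0, 0]},
    {"slide": [0, -0.39, 0.27], "rotation": [0, 0, 0]},
    {"slide": [0, -0.65, 0.46], "rotation": [0, 0, 0]},
    {"slide": [0, -0.89, 0.66], "rotation": [0, 0, 0]},
    {"slide": [0, -1.07, 0.81], "rotation": [0, 0, 0]},
  ],
)

```text
time: 13.3
ee_pos: [0.5723, 0.1967, 0.2952]
orientation: [0.734, 0.679, -0.002, -0.001]
force: [-0.7, 0.7, 2.4]
gripper_width: 0.0111
```

```bash
python3 arc.py .764
```

```text
t 13.3 ee [0.5723 0.1967 0.2952] r 0.2369 theta 0.775 lat 0.0007 F [-0.73  0.68  2.36] T [0.04 0.24 0.11] w 0.0111
0.764 [-0.022 -0.062  0.067] [-0.042  0.007  0.013]
```

Request:
move_arm(
  increments=[
    {"slide": [0, -0.06, 0.07], "rotation": [0, 0, 0]},
    {"slide": [0, -0.06, 0.07], "rotation": [0, 0, 0]},
    {"slide": [0, -0.06, 0.07], "rotation": [0, 0, 0]},
    {"slide": [0, -0.06, 0.07], "rotation": [0, 0, 0]},
    {"slide": [0, -0.06, 0.07], "rotation": [0, 0, 0]},
  ],
)

```text
time: 13.8
ee_pos: [0.5704, 0.1968, 0.2934]
orientation: [0.734, 0.679, -0.002, -0.001]
force: [-4.3, -0.3, 3.9]
gripper_width: 0.011
```

```bash
python3 arc.py; python3 bar.py 9;python3 look.py 10 215 170 290 190; python3 arc.py; python3 bar.py 9
```

```text
t 13.8 ee [0.5704 0.1968 0.2934] r 0.2368 theta 0.764 lat 0.0006 F [-4.27 -0.31  3.9 ] T [-0.08  0.67  0.1 ] w 0.011
scene 112 [0.5728 0.2166 0.2962] theta 0.749 r 0.2333
top 132 [0.5696 0.1723 0.2962] theta 0.75 r 0.233
scene [194. 158.] [ 0.468 -0.424  0.009] slope deg 0.3 rect [ 0.472 -0.428] [0.115 0.152] 85.0 z -0.001 0.019
scene [259. 153.] [ 0.321 -0.253  0.005] slope deg 0.6 rect [ 0.319 -0.251] [0.099 0.074] 84.3 z -0.003 0.015
scene [141. 185.] [ 0.659 -0.502  0.006] slope deg 0.3 rect [ 0.662 -0.5  ] [0.1   0.075] 18.4 z -0.003 0.014
top [370. 162.] [ 0.657 -0.502  0.005] slope deg 0.4 rect [ 0.66  -0.502] [0.097 0.074] 19.4 z -0.001 0.012
top [347. 222.] [ 0.466 -0.428  0.008] slope deg 0.2 rect [ 0.469 -0.429] [0.113 0.152] 84.3 z -0.0 0.015
top [290. 270.] [ 0.316 -0.252  0.005] slope deg 0.6 rect [ 0.317 -0.25 ] [0.098 0.071] 84.5 z -0.002 0.013
t 14.0 ee [0.5704 0.1969 0.2933] r 0.2367 theta 0.764 lat 0.0006 F [-4.49 -1.49  4.73] T [-0.1   0.8   0.06] w 0.0107
scene 115 [0.5725 0.217  0.2955] theta 0.746 r 0.2329
top 137 [0.5698 0.1738 0.2959] theta 0.749 r 0.2327
```

View pics/scene9.png

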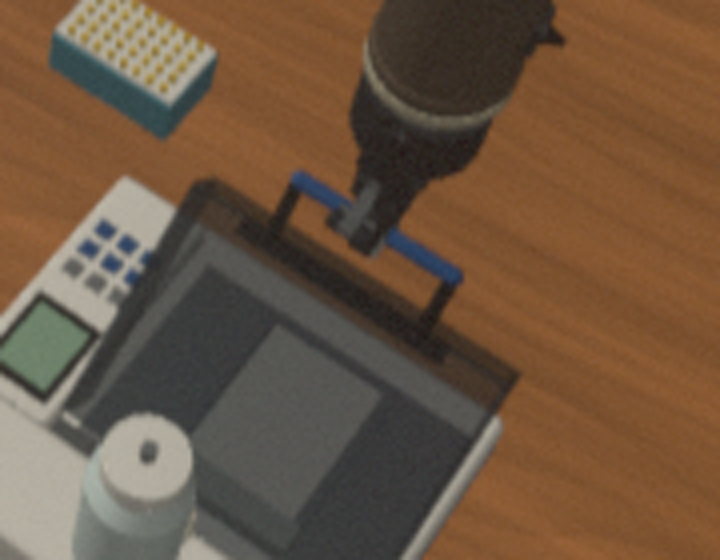

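View pics/scene10.png

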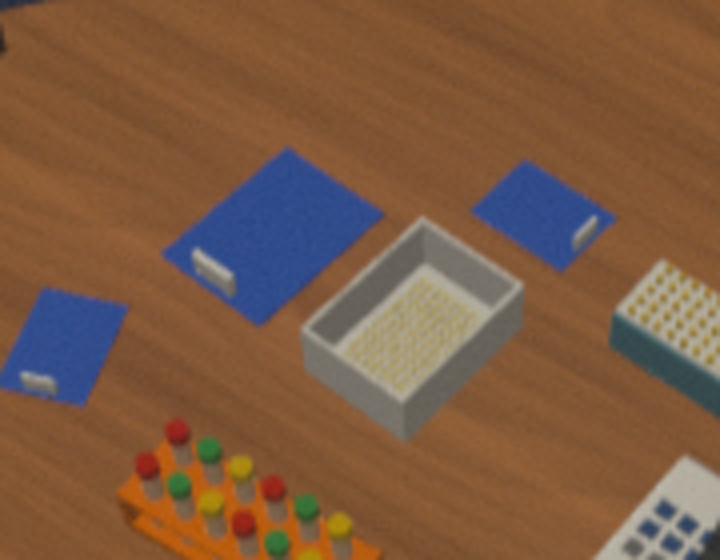

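The cover is held still at θ ≈ 0.75, about 5.7° below balance, with the bar in the pads at about (360,220). The lid is flat, the tub upright with its plate, and the bottle, rack and tip box are where they were. I'm handing in.

```bash
python3 - <<'E'
from workcell import bot
print(bot.hand_in()); s=bot.state(); print(s["time"],s["ee_pos"],s["gripper_width"])
E
```

```text
the job is handed in; nothing more can be done
None
the job is handed in; nothing more can be done
```

The job is handed in and my last checks met every condition I could see, but the hand-in gives no verdict.

**Lid:** I tipped it by its tab to 20.3° with the heel still on the rim. I then lifted it off, levelled it and set it down before letting go. It lies flat (within about 0.5°), right way up, with its centre near (0.47, -0.43), about 170 mm from the tub's. The tub stands upright with the plate in it.

**Cover:** I raised it in the gripper to about 0.94 rad by both cameras, some 5° past balance. I then eased it back and finished holding it at about 0.75 rad, 5.7° below balance. The arm was still between the last readings, and the hand-in came at about 14 s of the 61 s allowed.

**Disagreements in the checks:**
- **Angle:** the angle worked out from the arm's position read about 0.015 rad higher than the cameras (0.764 against 0.75), because the bar rolled about 5 mm along the pads. Both values are inside the allowed range.
- **Forces:** sideways forces of up to 10 N appeared on the bar while it was raised, and about 6 N remained at the end. I put these down to a slightly wrong hinge position and the bar rolling in the pads. They mask the spring, so the handover at balance shows in the angles rather than in the force readings.

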